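# Count to the third gap of the sorter and push the carton in

### The job

With the gripper shut, run a fingertip along the steel top rail of the black sorter, starting over the gap next to the ball-topped post and counting the gaps as you go, until you are over the third gap. Then, with the fingers shut, push the small cardboard carton along the channel in front of the sorter and into that third gap, fully home against the stop bar and upright. Only push the carton, never lift it or tip it over, leave the tin, mug, bowl and tape roll where they are, and finish with the hand clear of everything.

Things in the scene. Friction and masses are not known exactly. Their poses are not given: they have to be found in the camera images.
- rack: Black plastic sorter with a light grey floor, fixed to the table, 138 deep (x) by 342 wide (y) mm, six gaps open to the robot. Origin: on the table, mid-width, at the front tips of the dividers; x points from the open front into the gaps, y along the sorter, z up; turned a little about z. Level floor 6 mm thick, x -62 to 76. For rail, gaps, channel, stop see the points.
- gaps (a point): Middle of the sorter's dividers (rack x 31, y 0, z 56 mm: level with their tops). Seven dividers 6 mm thick, rack x 0 to 62 mm, their first 12 mm tapering to a point, at rack y = 0, +-56, +-112, +-168 mm; they make six gaps 50 mm wide, centred at y = +-28, +-84, +-140 mm. Axes as the rack's.
- rail (a point): Middle of the top face of the steel top rail (rack x 63, y 0, z 72 mm). A rigid level flat bar 14 mm wide in x, y -171 to 171 mm, over the back of the gaps, carried on uprights in line with the dividers: a gap is what lies between two uprights. Axes as the rack's.
- channel (a point): Middle of the channel floor in front of the gaps (rack x -28, y 0, z 6 mm). The channel is 56 mm wide (rack x -56 to 0), runs along y and is open at both ends. Its front edge is a lip 6 mm thick (x -62 to -56), top 14 mm above the table. Axes as the rack's.
- stop (a point): Middle of the front face of the stop bar that crosses the back of all the gaps (rack x 54, y 0, z 36 mm); the bar is 12 mm high, 30 to 42 mm above the table. A carton fully home has its back face against it. Axes as the rack's.
- knob_post: Round steel post 20 mm across with a 28 mm ball on top (top 94 mm above the table), fixed at one end of the rail: rack x 63, y +183 or -183 mm. The gap beside it is the first; count from there. Origin on its axis at the table. The rail's other end has a plain square post, flat and level with the rail.
- carton: Small closed cardboard carton, 52 (x) by 38 (y) by 56 mm high, about 0.14 kg, a strip of paper tape over its top. Stands loose on the sorter's floor in the channel near one end, long side across the channel. Origin: centre of its underside, 6 mm above the table; its x runs along the rack's x.
- tin: Round tin, 42 mm in diameter, 58 mm high, standing loose in the channel near the end where the carton is not. Origin: centre of its underside. To be left alone.
- mug: White mug, 80 mm across, 90 mm high, to the robot's left of the sorter. Origin: centre of its underside. To be left alone.
- bowl: White bowl, 130 mm across, 50 mm high, to the robot's right of the sorter. Origin: centre of its underside. To be left alone.
- tape_roll: Roll of paper tape, 100 mm across, 48 mm high, lying flat to the robot's left of the sorter. Origin: centre of its underside. To be left alone.
Not all that is in view belongs to the job. Leave any blue or turquoise look-alike of the carton alone.

How it is judged:
On the way, in this order (a step that is already met when the one before it is completed fails the run):
1. the fingers touch the rail over the first gap (((y of knob_post in the frame of rack above 0 m and contact force between the fingers and rack above 0.2 N and height (world z) of the grasp point above 0.066 m and x of the grasp point in the frame of rack between 0.028 and 0.098 m and y of the grasp point in the frame of rack between 0.122 and 0.158 m) or (y of knob_post in the frame of rack below 0 m and contact force between the fingers and rack above 0.2 N and height (world z) of the grasp point above 0.066 m and x of the grasp point in the frame of rack between 0.028 and 0.098 m and y of the grasp point in the frame of rack between -0.158 and -0.122 m))), for 0.04 s.
2. the fingers touch the rail over the divider between the first and second gaps (((y of knob_post in the frame of rack above 0 m and contact force between the fingers and rack above 0.2 N and height (world z) of the grasp point above 0.066 m and x of the grasp point in the frame of rack between 0.028 and 0.098 m and y of the grasp point in the frame of rack between 0.102 and 0.122 m) or (y of knob_post in the frame of rack below 0 m and contact force between the fingers and rack above 0.2 N and height (world z) of the grasp point above 0.066 m and x of the grasp point in the frame of rack between 0.028 and 0.098 m and y of the grasp point in the frame of rack between -0.122 and -0.102 m))), for 0.04 s.
3. the fingers touch the rail over the second gap (((y of knob_post in the frame of rack above 0 m and contact force between the fingers and rack above 0.2 N and height (world z) of the grasp point above 0.066 m and x of the grasp point in the frame of rack between 0.028 and 0.098 m and y of the grasp point in the frame of rack between 0.066 and 0.102 m) or (y of knob_post in the frame of rack below 0 m and contact force between the fingers and rack above 0.2 N and height (world z) of the grasp point above 0.066 m and x of the grasp point in the frame of rack between 0.028 and 0.098 m and y of the grasp point in the frame of rack between -0.102 and -0.066 m))), for 0.04 s.
4. the fingers touch the rail over the divider between the second and third gaps (((y of knob_post in the frame of rack above 0 m and contact force between the fingers and rack above 0.2 N and height (world z) of the grasp point above 0.066 m and x of the grasp point in the frame of rack between 0.028 and 0.098 m and y of the grasp point in the frame of rack between 0.046 and 0.066 m) or (y of knob_post in the frame of rack below 0 m and contact force between the fingers and rack above 0.2 N and height (world z) of the grasp point above 0.066 m and x of the grasp point in the frame of rack between 0.028 and 0.098 m and y of the grasp point in the frame of rack between -0.066 and -0.046 m))), for 0.04 s.
5. the fingers touch the rail over the third gap (((y of knob_post in the frame of rack above 0 m and contact force between the fingers and rack above 0.2 N and height (world z) of the grasp point above 0.066 m and x of the grasp point in the frame of rack between 0.028 and 0.098 m and y of the grasp point in the frame of rack between 0.01 and 0.046 m) or (y of knob_post in the frame of rack below 0 m and contact force between the fingers and rack above 0.2 N and height (world z) of the grasp point above 0.066 m and x of the grasp point in the frame of rack between 0.028 and 0.098 m and y of the grasp point in the frame of rack between -0.046 and -0.01 m))), for 0.04 s.
6. the carton stands fully home in the third gap (((y of knob_post in the frame of rack above 0 m and y of carton in the frame of rack between 0.018 and 0.038 m) or (y of knob_post in the frame of rack below 0 m and y of carton in the frame of rack between -0.038 and -0.018 m)) and x of carton in the frame of rack between 0.022 and 0.036 m and height (world z) of carton below 0.012 m and angle between carton's own z axis and vertical below 0.1 rad and angle between the x axis of carton and the x axis of rack, either way round below 0.2 rad and linear speed of carton below 0.02 m/s), for 0.2 s.
At the end, for the whole second after the job is handed in: The carton stands upright (within 0.1 rad) on the sorter's floor in the third gap from the ball-topped post, its middle within 10 mm of the gap's middle line, within 6 mm of the stop bar, square to the gap within 0.2 rad, and at rest (all of step 6); the robot touches nothing.
It fails at once if the carton is lifted off the sorter's floor (height (world z) of carton above 0.02 m).
It fails at once if the carton is tipped over (angle between carton's own z axis and vertical above 0.6 rad).
It fails at once if the tin, mug, bowl or tape roll is moved more than 20 mm (distance of any of tin, mug, bowl, tape_roll from where it was at the start of the episode above 0.02 m).
It also fails if it takes over 69 s, if anything falls off the work surface, if the arm or the gripper's body presses on something with over 40 N, if the wrist force passes 120 N, or if a joint passes its speed limit or range.

### The arm

A 6-joint arm with a two-finger parallel gripper is mounted at the origin on the work surface. World frame = base frame: x ahead of the robot, y to its left, z up, the work surface at z = 0. Lengths are in m, angles in rad, forces in N, time in s.
With the tool pointing down it reaches from about 0.35 to 0.875 m from the base axis. Payload 4.2 kg.
Tool frame: the origin (TCP) lies midway between the tips of the shut fingers; the grasp point (between the pads) lies 19 mm behind it (manip.tcp_to_grasp is the distance from the TCP to the grasp point, in m); x points along the fingers, y is the direction in which the jaws open and shut, and the axes are right-handed (so a half turn about x gives the same grasp; the last joint's range is limited). The gripper opens to 85 mm and grips with 20 to 120 N. Pads are 22 mm wide; open, the fingers measure 114 mm over their backs; the gripper's body (76 mm by 85 mm) begins 54 mm behind the grasp point. The pads swing forward as they close: fully open they stand 13 mm farther back than shut.
Start: joints at [-0.883, 0.385, 0.008, 0, -1.194, -0.259], TCP at [0.26, -0.568, 0.231] pointing down, gripper open.
Joint ranges: [-3.14, 3.14], [-1.21, 2.06], [-1.07, 1.41], [-3.16, 2.05], [-2.99, -0.16], [-3.1, 3.1]. Speed limits (rad/s): [2.79, 2.79, 3.14, 3.14, 3.14, 3.14].

### API

Orientations are given as [roll, pitch, yaw] about the fixed x, y, z axes, in that order (R = Rz(yaw) Ry(pitch) Rx(roll)).
In Python, from plant import manip gives the robot as it stands.
- The arm moves only by the tool servo_tool, never from a script. Its arguments are lists of equal length, an entry for each row: "slide": the shift along the tool's x, y, z in m, a list of three; "rotation": the turn, a rotation vector about the tool's x, y, z in degrees, a list of three; "gripper": the closure, from -1 (fully open) to 1 (shut), so that 0 is half open. In form: {"slide": [[dx, dy, dz], ...], "rotation": [[wx, wy, wz], ...], "gripper": [gripper, ...]}. A call has 1 to 20 rows; each row is the pose to reach, as a shift and turn from the pose measured when the call began, along the tool's axes at that moment; what a row does not reach only later rows make up. A row lasts 1/10 s, in which the tool goes at most 50 mm and 8.59 degrees, less where a joint would pass 70% of its speed; a pose out of reach is approached as far as the arm can. A call with a gripper value outside its range is refused whole. The fingers move at their own pace and stop on an object; "force" is the grip in N (left out, the last holds). Time passes only in rows, so rows that repeat a pose let the fingers close. It gives the time, the measured TCP pose, the force and the opening at its end, in the units of the state.
- manip.get_state(): the state, without advancing time (a new reading comes with each control period).
- manip.camera(name): name is "side" or "top"; returns the picture (400x640x3 uint8, red, green, blue); there is no depth.
- manip.camera_info(name): a dict with "camera_matrix" (3x3 intrinsics, pixels), "T" (4x4, takes a point from camera to world coordinates). Camera axes: x right, y down, z forward; pixel columns grow to the right and rows downward; lengths in m; the calibration is good to about 2 mm. A picture is of the moment at which its call begins. camera_info takes no time and is no camera call.
- manip.job_done(): hands the job in, once; it reports no verdict.
The state is a dict: "time": time; "joints": joint angles; "qd": joint speeds; "joint_efforts": joint torques, N m; "position": TCP position; "tool_rot": TCP orientation; "contact_force": force on the tool from outside, world axes, zero at the start; "ft_torque": the same for the moment, N m; "grip_width": finger opening in m.
Only numpy, scipy, OpenCV 4.12 (cv2) and the standard library are available. Lean on these libraries where they do the work, as an engineer would, in place of code of your own. Each camera call takes 0.05 s, during which the arm holds its last target. There are 200 camera calls.

## Working session

There is one attempt and no reset: what is moved stays moved. The work goes in short steps, Python scripts to look and compute and a tool call to move; the robot and the scene stay as the last step left them, time stands still between calls to the robot, and variables do not carry over. Pictures are saved under pics/ and viewed, about 8 in all and at most 12, crops included, and the job is handed in when it is done.

Besides the shell and the picture viewer there is one more tool, called after ">>>" as name(argument=value, ...) on one line, values as JSON. servo_tool: Moves the arm, as the interface text tells. Its arguments: {"type":"object","properties":{"slide":{"type":"array","items":{"type":"array","items":{"type":"number"}}},"rotation":{"type":"array","items":{"type":"array","items":{"type":"number"}}},"gripper":{"type":"array","items":{"type":"number"}},"force":{"type":"number"}},"required":["slide","rotation","gripper"]}

```bash
mkdir -p pics
python3 - <<'E'
from plant import manip
import cv2
for n in("top","side"):
    cv2.imwrite(f"pics/{n}0.png",manip.camera(n)[:,:,::-1]); i=manip.camera_info(n); print(n,i["camera_matrix"],i["T"])
print(manip.get_state())
E
```

```text
top [[369.31140535   0.         324.07705098]
 [  0.         369.31140535 197.46333058]
 [  0.           0.           1.        ]] [[-0.02052852 -0.99841081  0.0524828   0.48749486]
 [-0.99937259  0.02200706  0.02775103 -0.02543272]
 [-0.02886192 -0.05188018 -0.99823616  0.9427709 ]
 [ 0.          0.          0.          1.        ]]
side [[450.65159048   0.         315.19254277]
 [  0.         450.65159048 199.20219008]
 [  0.           0.           1.        ]] [[ 0.97468011 -0.13308301  0.17968747  0.31372843]
 [-0.22273301 -0.5069915   0.83267618 -1.03520031]
 [-0.01971503 -0.85161525 -0.52379651  0.69262244]
 [ 0.          0.          0.          1.        ]]
{'time': 0.1, 'joints': array([-8.83429638e-01,  3.85489399e-01,  6.77345076e-03, -4.43291410e-04,
       -1.19399081e+00, -2.58594474e-01]), 'qd': array([-0.00041886, -0.00113386,  0.00380877,  0.0020094 , -0.00219546,
       -0.00091141]), 'joint_efforts': array([-3.39271473e-04, -3.93320274e+01,  1.88930047e+01,  4.19796467e+00,
       -2.59241373e-03,  6.04066770e-06]), 'position': array([ 0.25964888, -0.56794746,  0.23032815]), 'tool_rot': array([1.61704924, 1.56884197, 2.04565795]), 'contact_force': array([-0.2362235,  0.4713567, -0.6646348]), 'ft_torque': array([-0.02202447,  0.00055952, -0.01279627]), 'grip_width': 0.08523778947685257}
```

View pics/top0.png

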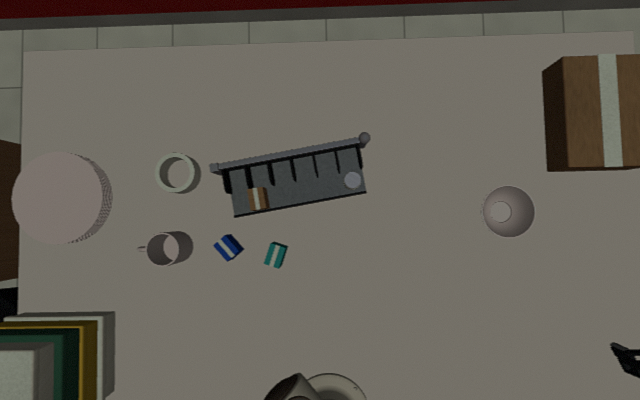

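View pics/side0.png

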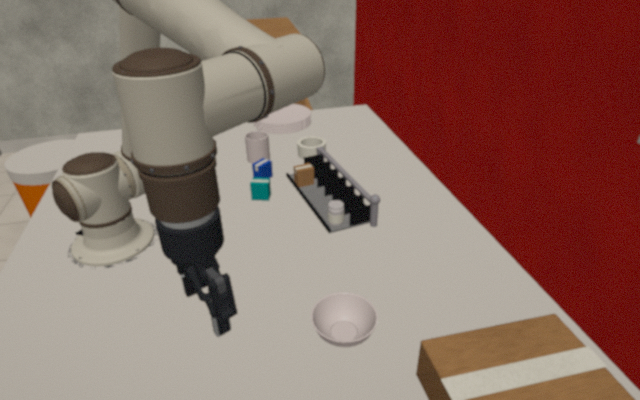

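The top view shows the ball post at about (364,138), at the robot's right end, so the first gap is at rack y = -140. The brown carton with tape is at (258,198). The tin is at (352,180). The look-alikes are the blue box at (228,247) and the teal box at (276,255), both outside the sorter, so the brown one in the channel is the one meant. I'll confirm that in an enlarged crop.

Run:
```python
import cv2
im=cv2.imread("pics/top0.png")[122:226,200:382]
im=cv2.convertScaleAbs(cv2.resize(im,None,fx=4.38,fy=4.38,interpolation=cv2.INTER_CUBIC),alpha=1.6)
cv2.imwrite("pics/crop0.png",im)
```

```text
(no output)
```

View pics/crop0.png

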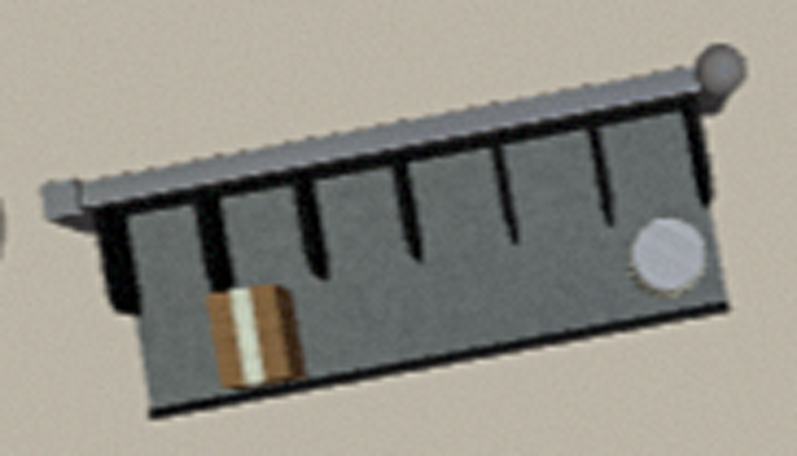

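The crop shows the brown taped carton in the channel near the left end, with its top at about (245,340). The tin is at (668,255), near the ball end, and the ball is at (720,69). The third gap from the ball lies between the dividers that end at (515,240) and (418,258).

```bash
cat > h.py <<'E'
from plant import manip
import numpy as np
def ray(n,uv,z):
    i=manip.camera_info(n);K,T=i["camera_matrix"],i["T"]
    d=T[:3,:3]@np.linalg.inv(K)@[*uv,1]; o=T[:3,3]
    return (o+d*(z-o[2])/d[2])[:2]
crop=lambda p,z:ray("top",((p[0]+.5)/4.38+199.5,(p[1]+.5)/4.38+121.5),z)
E
python3 - <<'E'
from h import *
P={k:(crop(p,z),r) for k,(p,z,r) in dict(ball=((720,69),.080,(63,-183)),lipL=((151,417),.010,(-62,171)),lipR=((729,309),.010,(-62,-171)),
 railLf=((85,207),.072,(56,171)),railRf=((697,93),.072,(56,-171)),railLb=((80,180),.072,(70,171)),sqpost=((62,200),.072,(63,183)),d4=((418,260),.056,(0,0)),d5=((515,241),.056,(0,-56)),d3=((321,277),.056,(0,56)),d6=((610,222),.056,(0,-112))).items()}
A=np.array([p for p,_ in P.values()]);B=np.array([r for _,r in P.values()])/1e3
a,b=A.mean(0),B.mean(0);H=(B-b).T@(A-a);th=np.arctan2(H[0,1]-H[1,0],H[0,0]+H[1,1])
for _ in range(1):
    R=np.array([[np.cos(th),-np.sin(th)],[np.sin(th),np.cos(th)]]);t=a-R@b
print("th",th,np.degrees(th),"t",t)
for k,e in zip(P,A-(B@R.T+t)):print(k,np.round((R.T@e)*1e3,1))
for k,p,z in [("cTL",(207,294),.062),("cTR",(273,286),.062),("cBL",(225,388),.062),("cBR",(283,382),.062),("tape0",(242,290),.062),("tape1",(252,383),.062),("tin",(668,255),.064)]:
    print(k,np.round(R.T@(crop(p,z)-t)*1e3,1))
W=lambda x,y:np.round(R@[x/1e3,y/1e3]+t,4)
for q in [(63,-140),(63,-28),(-28,171),(-28,-28),(28,-28)]:print(q,W(*q))
from scipy.spatial.transform import Rotation as Q
s=manip.get_state();print(Q.from_euler("xyz",s["tool_rot"]).as_matrix().round(4))
E
```

```text
th 0.16096617293108184 9.222682353323945 t [0.57854616 0.07104853]
ball [2.4 0.8]
lipL [ 2.4 -0.1]
lipR [3.1 1.5]
railLf [ 0.8 -0.3]
railRf [0.4 2.5]
railLb [ 1.9 -0.1]
sqpost [-0.1 -0.5]
d4 [-3.4 -2. ]
d5 [-2.8 -0.5]
d3 [-2.8 -3.5]
d6 [-2.1  2.1]
cTL [ -1.2 115.1]
cTR [-3.5 78.5]
cBL [-53.9 114.1]
cBR [-56.4  82.1]
tape0 [-2.6 95.7]
tape1 [-53.9  99. ]
tin [ -26.6 -137.3]
(63, -140) [ 0.6632 -0.057 ]
(63, -28) [0.6452 0.0535]
(-28, 171) [0.5235 0.2354]
(-28, -28) [0.5554 0.0389]
(28, -28) [0.6107 0.0479]
[[-9.000e-04 -4.156e-01  9.095e-01]
 [ 1.700e-03  9.095e-01  4.156e-01]
 [-1.000e+00  2.000e-03 -1.000e-04]]
```

>>> servo_tool(slide=[[0,0.015,0.03],[0,0.035,0.065],[0,0.055,0.105],[0,0.075,0.145],[0,0.095,0.185],[0,0.115,0.225],[0,0.135,0.265],[0,0.155,0.305],[0,0.175,0.345],[0,0.195,0.385],[0,0.215,0.425],[0,0.235,0.465],[0,0.255,0.5],[0,0.275,0.54],[0,0.29,0.565],[0,0.297,0.579],[0,0.297,0.579],[0,0.297,0.579],[0,0.297,0.579]], rotation=[[0,0,0],[0,0,0],[2,0,0],[4,0,0],[6,0,0],[8,0,0],[10,0,0],[12,0,0],[14,0,0],[15.3,0,0],[15.3,0,0],[15.3,0,0],[15.3,0,0],[15.3,0,0],[15.3,0,0],[15.3,0,0],[15.3,0,0],[15.3,0,0],[15.3,0,0]], gripper=[1,1,1,1,1,1,1,1,1,1,1,1,1,1,1,1,1,1,1])

```text
time: 2.0
position: [0.6621, -0.0584, 0.2309]
tool_rot: [2.105, 1.569, 2.265]
contact_force: [-0.2, -0.1, -0.1]
grip_width: 0.0001
```

>>> servo_tool(slide=[[0.03,0,0],[0.07,0,0],[0.11,0,0],[0.135,0,0],[0.146,0,0],[0.15,0,0],[0.15,0,0],[0.15,0,0]], rotation=[[0,0,0],[0,0,0],[0,0,0],[0,0,0],[0,0,0],[0,0,0],[0,0,0],[0,0,0]], gripper=[1,1,1,1,1,1,1,1])

```text
time: 2.8
position: [0.663, -0.0583, 0.083]
tool_rot: [0.53, 1.568, 0.69]
contact_force: [0.4, 0.3, -0.4]
grip_width: -0.0
```

```bash
cat >> h.py <<'E'
from scipy.spatial.transform import Rotation as Q
TH=0.161;t=np.array([.5785,.0710])
R=np.array([[np.cos(TH),-np.sin(TH)],[np.sin(TH),np.cos(TH)]])
def st():
    s=manip.get_state();p=s["position"];M=Q.from_euler("xyz",s["tool_rot"]).as_matrix()
    print(s["time"],"rack mm",np.round(R.T@(p[:2]-t)*1e3,1),"z",round(p[2]*1e3,1),"F",s["contact_force"].round(2),"toolz yaw-rack deg",np.degrees(np.arctan2(M[1,2],M[0,2])-TH).round(2))
E
python3 -c "
from h import *;import cv2
st()
a=cv2.imread('pics/top0.png')
t_=manip.camera('top')[100:230,200:400,::-1];s=manip.camera('side')[130:240,260:420,::-1]
cv2.imwrite('pics/a.png',cv2.convertScaleAbs(np.vstack([cv2.resize(t_,(460,299),interpolation=2),cv2.resize(s,(460,300),interpolation=2)]),alpha=1.5))"
```

```text
2.8 rack mm [  62.7 -141.2] z 83.0 F [ 0.35  0.34 -0.36] toolz yaw-rack deg -0.05
```

View pics/a.png

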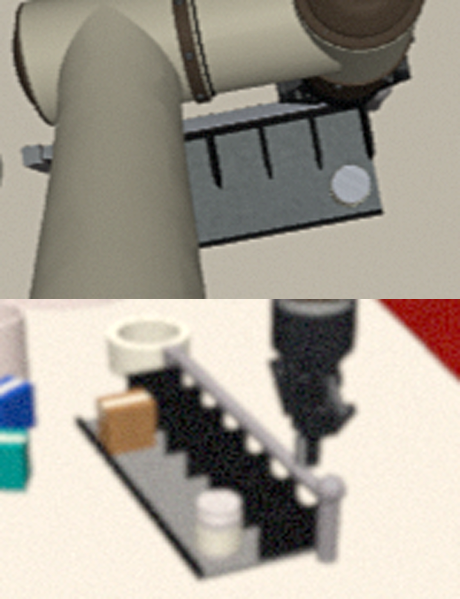

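The picture shows the shut fingertip just above the rail beside the ball post, clear of the ball and the tin. I'll lower it onto the rail.

>>> servo_tool(slide=[[0.004,0,0],[0.008,0,0],[0.01,0,0],[0.012,0,0],[0.013,0,0],[0.013,0,0]], rotation=[[0,0,0],[0,0,0],[0,0,0],[0,0,0],[0,0,0],[0,0,0]], gripper=[1,1,1,1,1,1])

```text
time: 3.5
position: [0.6627, -0.058, 0.0721]
tool_rot: [0.46, 1.569, 0.621]
contact_force: [-4.2, 1.6, 10.4]
grip_width: 0.0004
```

>>> servo_tool(slide=[[0.003,0.003,0],[0.003,0.009,0],[0.003,0.015,0],[0.003,0.021,0],[0.003,0.027,0],[0.003,0.033,0],[0.003,0.039,0],[0.003,0.045,0],[0.003,0.051,0],[0.003,0.057,0],[0.003,0.063,0],[0.003,0.069,0],[0.003,0.075,0],[0.003,0.081,0],[0.003,0.087,0],[0.003,0.093,0],[0.003,0.099,0],[0.003,0.105,0],[0.003,0.111,0],[0.003,0.113,0]], rotation=[[0,0,0],[0,0,0],[0,0,0],[0,0,0],[0,0,0],[0,0,0],[0,0,0],[0,0,0],[0,0,0],[0,0,0],[0,0,0],[0,0,0],[0,0,0],[0,0,0],[0,0,0],[0,0,0],[0,0,0],[0,0,0],[0,0,0],[0,0,0]], gripper=[1,1,1,1,1,1,1,1,1,1,1,1,1,1,1,1,1,1,1,1])

```text
time: 5.5
position: [0.6467, 0.0525, 0.0721]
tool_rot: [-0.269, 1.564, -0.106]
contact_force: [-0.0, -5.6, 7.8]
grip_width: 0.0
```

```bash
python3 -c "
from h import *;st()"
```

```text
5.5 rack mm [ 64.4 -29.2] z 72.1 F [-0.02 -5.63  7.85] toolz yaw-rack deg 0.11
```

>>> servo_tool(slide=[[-0.02,0,0],[-0.05,0,0],[-0.07,0,0],[-0.07,0.03,-0.015],[-0.07,0.065,-0.035],[-0.07,0.1,-0.055],[-0.07,0.135,-0.07],[-0.07,0.165,-0.085],[-0.07,0.179,-0.092],[-0.07,0.179,-0.092],[-0.07,0.179,-0.092],[-0.07,0.179,-0.092]], rotation=[[0,0,0],[0,0,0],[0,0,0],[0,0,0],[0,0,0],[0,0,0],[0,0,0],[0,0,0],[0,0,0],[0,0,0],[0,0,0],[0,0,0]], gripper=[1,1,1,1,1,1,1,1,1,1,1,1])

```text
time: 6.7
position: [0.527, 0.2135, 0.141]
tool_rot: [-0.298, 1.564, -0.137]
contact_force: [0.0, 0.5, -0.5]
grip_width: -0.0
```

```bash
python3 -c "
from h import *;import cv2
st()
t_=manip.camera('top')[100:230,170:370,::-1];s=manip.camera('side')[130:240,260:420,::-1]
cv2.imwrite('pics/b.png',cv2.convertScaleAbs(np.vstack([cv2.resize(t_,(460,299),interpolation=2),cv2.resize(s,(460,300),interpolation=2)]),alpha=1.5))"
```

```text
6.7 rack mm [-28.  148.9] z 141.0 F [ 0.01  0.47 -0.5 ] toolz yaw-rack deg 0.04
```

View pics/b.png

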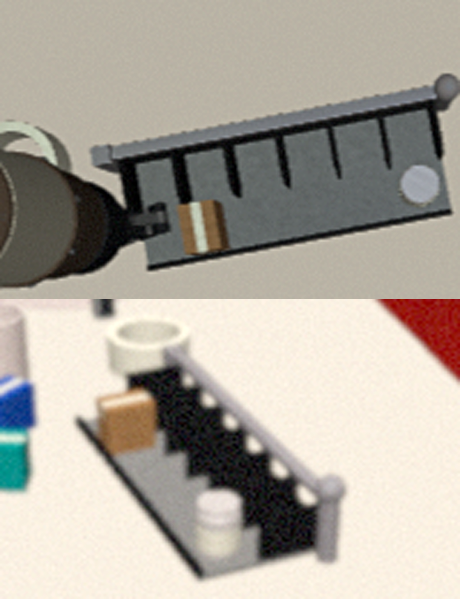

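The top view shows the fingers left of the carton, with tips at (155,222) against the carton's left face at (182,225), and a clear gap between. I'll lower them into the channel.

>>> servo_tool(slide=[[0.03,0,0],[0.065,0,0],[0.095,0,0],[0.11,0,0],[0.115,0,0],[0.115,0,0],[0.115,0,0]], rotation=[[0,0,0],[0,0,0],[0,0,0],[0,0,0],[0,0,0],[0,0,0],[0,0,0]], gripper=[1,1,1,1,1,1,1])

```text
time: 7.5
position: [0.5287, 0.2134, 0.0269]
tool_rot: [-0.154, 1.563, 0.007]
contact_force: [0.8, -0.1, -0.4]
grip_width: 0.0001
```

>>> servo_tool(slide=[[0,-0.004,0],[0,-0.01,0],[0,-0.016,0],[0,-0.021,0],[0,-0.026,0],[0,-0.032,0],[0,-0.038,0],[0,-0.044,0],[0,-0.05,0],[0,-0.05,0]], rotation=[[0,0,0],[0,0,0],[0,0,0],[0,0,0],[0,0,0],[0,0,0],[0,0,0],[0,0,0],[0,0,0],[0,0,0]], gripper=[1,1,1,1,1,1,1,1,1,1])

```text
time: 8.5
position: [0.5366, 0.163, 0.0268]
tool_rot: [-0.224, 1.563, -0.064]
contact_force: [0.2, 1.3, 0.0]
grip_width: -0.0001
```

```bash
python3 -c "
from h import *;import cv2
st()
t_=manip.camera('top')[100:230,170:370,::-1];s=manip.camera('side')[130:240,260:420,::-1]
cv2.imwrite('pics/c.png',cv2.convertScaleAbs(np.vstack([cv2.resize(t_,(460,299),interpolation=2),cv2.resize(s,(460,300),interpolation=2)]),alpha=1.5))"
```

```text
8.5 rack mm [-26.6  97.6] z 26.8 F [0.18 1.33 0.01] toolz yaw-rack deg -0.06
```

View pics/c.png

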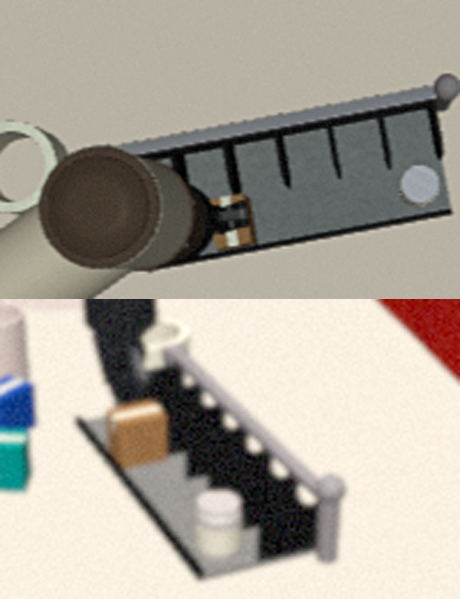

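The carton is sliding upright along the channel ahead of the fingers, with its right face at (252,220) in the top view. I'll push it further.

>>> servo_tool(slide=[[0,-0.004,0],[0,-0.009,0],[0,-0.014,0],[0,-0.019,0],[0,-0.024,0],[0,-0.029,0],[0,-0.034,0],[0,-0.039,0],[0,-0.044,0],[0,-0.049,0],[0,-0.054,0],[0,-0.059,0],[0,-0.064,0],[0,-0.069,0],[0,-0.073,0],[0,-0.075,0],[0,-0.075,0]], rotation=[[0,0,0],[0,0,0],[0,0,0],[0,0,0],[0,0,0],[0,0,0],[0,0,0],[0,0,0],[0,0,0],[0,0,0],[0,0,0],[0,0,0],[0,0,0],[0,0,0],[0,0,0],[0,0,0],[0,0,0]], gripper=[1,1,1,1,1,1,1,1,1,1,1,1,1,1,1,1,1])

```text
time: 10.3
position: [0.5482, 0.0889, 0.0266]
tool_rot: [-0.308, 1.564, -0.148]
contact_force: [0.3, -0.0, -0.4]
grip_width: 0.0002
```

```bash
cat >> h.py <<'E'
import cv2
def carton(name):
    im=manip.camera("top")[:,:,::-1].copy()
    cv2.imwrite(f"pics/{name}_raw.png",im)
    h=cv2.cvtColor(im,cv2.COLOR_BGR2HSV)
    m=cv2.inRange(h,(5,70,40),(25,255,255));m[:150]=0;m[225:]=0;m[:,:225]=0;m[:,375:]=0
    v,u=np.nonzero(m)
    P=np.array([R.T@(ray("top",(a,b),.062)-t)*1e3 for a,b in zip(u,v)])
    if len(P): print("brown rack mm pct(1,50,99)",np.percentile(P,[1,50,99],axis=0).round(1).tolist(),len(P))
    c=im[125:225,220:380]
    cv2.imwrite(f"pics/{name}.png",cv2.convertScaleAbs(cv2.resize(c,None,fx=5,fy=5,interpolation=2),alpha=1.5))
E
python3 -c "
from h import *;st();carton('d')"
```

```text
10.3 rack mm [-27.   22.5] z 26.6 F [ 0.26 -0.05 -0.37] toolz yaw-rack deg -0.06
brown rack mm pct(1,50,99) [[-55.9, -26.8], [4.9, 73.1], [70.6, 139.1]] 1699
```

View pics/d.png

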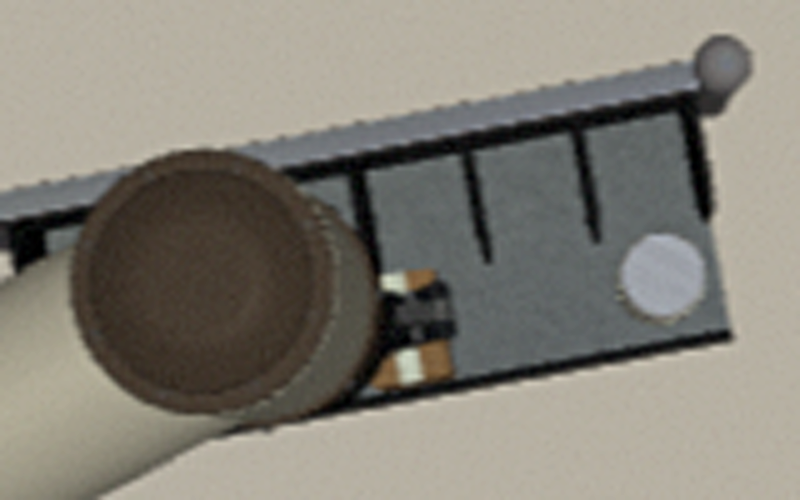

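```bash
python3 -c "
from h import *
c=lambda p:np.round(R.T@(ray('top',((p[0]+.5)/5+219.5,(p[1]+.5)/5+124.5),.062)-t)*1e3,1)
for k,p in dict(edgeT=(437,270),edgeB=(453,378),tapeT=(396,282),tapeB=(412,364),div4tip=(377,280)).items():print(k,c(p))"
```

```text
edgeT [ -3.6 -31.7]
edgeB [-56.1 -30. ]
tapeT [ -5.7 -11.3]
tapeB [-45.9 -11.9]
div4tip [-3.1 -2.5]
```

The carton's middle is at about y = -11. It needs 17 mm more to be in line with the third gap.

>>> servo_tool(slide=[[0,-0.003,0],[0,-0.007,0],[0,-0.011,0],[0,-0.014,0],[0,-0.016,0],[0,-0.017,0],[0,-0.017,0],[0,-0.017,0]], rotation=[[0,0,0],[0,0,0],[0,0,0],[0,0,0],[0,0,0],[0,0,0],[0,0,0],[0,0,0]], gripper=[1,1,1,1,1,1,1,1])

```text
time: 11.15
position: [0.5507, 0.072, 0.0265]
tool_rot: [-0.377, 1.564, -0.217]
contact_force: [0.0, 1.6, 0.0]
grip_width: 0.0
```

```bash
python3 -c "
from h import *;st()"
```

```text
11.15 rack mm [-27.2   5.5] z 26.5 F [0.04 1.57 0.03] toolz yaw-rack deg -0.05
```

>>> servo_tool(slide=[[0,0.008,0],[0,0.02,0],[-0.03,0.022,0],[-0.075,0.022,0],[-0.11,0.03,0],[-0.11,0.065,0],[-0.11,0.11,0],[-0.11,0.14,0],[-0.11,0.14,0],[-0.11,0.14,0]], rotation=[[0,0,0],[0,0,0],[0,0,0],[0,0,0],[0,0,0],[0,0,0],[0,0,0],[0,0,0],[0,0,0],[0,0,0]], gripper=[1,1,1,1,1,1,1,1,1,1])

```text
time: 12.15
position: [0.527, 0.2115, 0.1359]
tool_rot: [-0.467, 1.565, -0.305]
contact_force: [-0.2, 1.1, -0.0]
grip_width: 0.0003
```

```bash
python3 -c "
from h import *;st();carton('e')"
```

```text
12.15 rack mm [-28.3 146.9] z 135.9 F [-0.23  1.06 -0.01] toolz yaw-rack deg 0.07
brown rack mm pct(1,50,99) [[-55.3, -46.2], [-28.9, -32.9], [-2.2, -7.9]] 257
```

View pics/e.png

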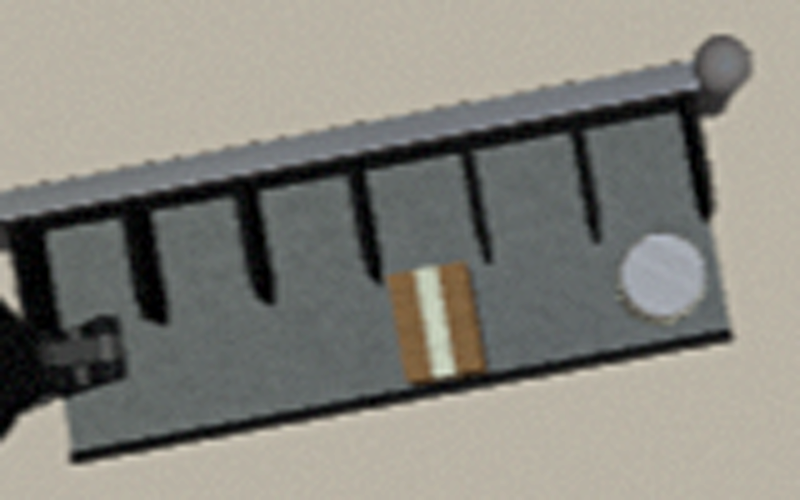

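The carton stands upright and square in the channel. It spans y from about -46 to -8, lined up between the divider tips at (380,280) and (489,262), so it faces the third gap. I'll move the hand round to the front of it.

>>> servo_tool(slide=[[0,-0.01,-0.025],[0,-0.02,-0.06],[0,-0.05,-0.072],[0,-0.09,-0.072],[0,-0.13,-0.072],[0,-0.16,-0.072],[0,-0.174,-0.072],[0.03,-0.174,-0.072],[0.07,-0.174,-0.072],[0.1,-0.174,-0.072],[0.11,-0.174,-0.072],[0.11,-0.174,-0.072],[0.11,-0.174,-0.072]], rotation=[[0,0,0],[0,0,0],[0,0,0],[0,0,0],[0,0,0],[0,0,0],[0,0,0],[0,0,0],[0,0,0],[0,0,0],[0,0,0],[0,0,0],[0,0,0]], gripper=[1,1,1,1,1,1,1,1,1,1,1,1,1])

```text
time: 13.5
position: [0.4856, 0.0275, 0.027]
tool_rot: [-0.361, 1.563, -0.2]
contact_force: [1.0, -0.4, 0.4]
grip_width: 0.0002
```

```bash
python3 -c "
from h import *;st()"
```

```text
13.5 rack mm [-98.7 -28.1] z 27.0 F [ 1.01 -0.38  0.36] toolz yaw-rack deg 0.02
```

>>> servo_tool(slide=[[0,0.001,0.006],[0,0.001,0.014],[0,0.001,0.02],[0,0.001,0.025],[0,0.001,0.03],[0,0.001,0.035],[0,0.001,0.04],[0,0.001,0.045],[0,0.001,0.05],[0,0.001,0.055],[0,0.001,0.06],[0,0.001,0.065],[0,0.001,0.07],[0,0.001,0.074],[0,0.001,0.077],[0,0.001,0.08],[0,0.001,0.08]], rotation=[[0,0,0],[0,0,0],[0,0,0],[0,0,0],[0,0,0],[0,0,0],[0,0,0],[0,0,0],[0,0,0],[0,0,0],[0,0,0],[0,0,0],[0,0,0],[0,0,0],[0,0,0],[0,0,0],[0,0,0]], gripper=[1,1,1,1,1,1,1,1,1,1,1,1,1,1,1,1,1])

```text
time: 15.2
position: [0.5649, 0.0414, 0.0276]
tool_rot: [-0.334, 1.563, -0.173]
contact_force: [-0.2, 0.5, -1.2]
grip_width: -0.0001
```

```bash
python3 -c "
from h import *;st()"
```

```text
15.2 rack mm [-18.2 -27. ] z 27.6 F [-0.19  0.46 -1.22] toolz yaw-rack deg 0.03
```

>>> servo_tool(slide=[[0,0,0.002],[0,0,0.004],[0,0,0.006],[0,0,0.008],[0,0,0.009],[0,0,0.01],[0,0,0.01]], rotation=[[0,0,0],[0,0,0],[0,0,0],[0,0,0],[0,0,0],[0,0,0],[0,0,0]], gripper=[1,1,1,1,1,1,1])

```text
time: 15.9
position: [0.5749, 0.0431, 0.0277]
tool_rot: [-0.323, 1.562, -0.162]
contact_force: [-0.3, -0.4, 0.4]
grip_width: 0.0001
```

```bash
python3 -c "
from h import *;st()"
```

```text
15.9 rack mm [ -8. -27.] z 27.7 F [-0.34 -0.43  0.38] toolz yaw-rack deg 0.03
```

>>> servo_tool(slide=[[0,0,0.001],[0,0,0.002],[0,0,0.003],[0,0,0.003]], rotation=[[0,0,0],[0,0,0],[0,0,0],[0,0,0]], gripper=[1,1,1,1])

```text
time: 16.3
position: [0.5761, 0.0431, 0.0276]
tool_rot: [-0.665, 1.566, -0.504]
contact_force: [-5.8, 0.1, 3.4]
grip_width: 0.0
```

```bash
python3 -c "
from h import *;st();cv2.imwrite('pics/f.png',cv2.resize(manip.camera('side')[130:240,260:420,::-1],(720,495),interpolation=2))"
```

```text
16.3 rack mm [ -6.9 -27.1] z 27.6 F [-5.8   0.08  3.37] toolz yaw-rack deg 0.01
```

View pics/f.png

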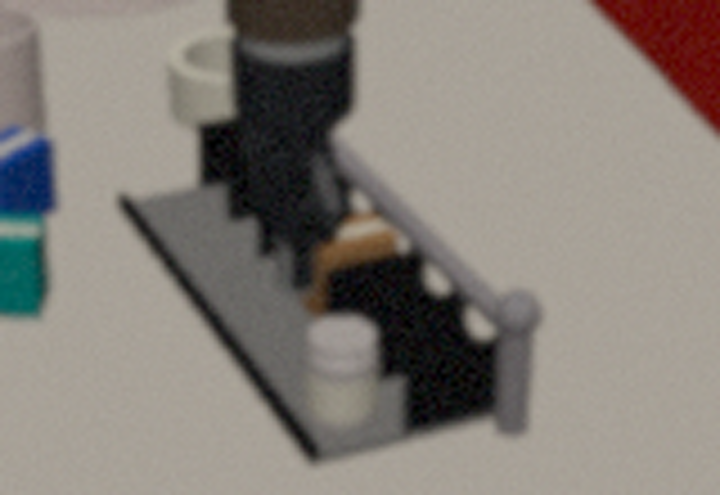

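Contact force rose to 6 N at about the expected depth. The carton sits upright in the gap at (355,255) and the tin is undisturbed. I'll back straight out and look.

>>> servo_tool(slide=[[0,0,-0.004],[0,0,-0.02],[0,0,-0.045],[0,0,-0.07],[-0.02,0,-0.08],[-0.06,0,-0.08],[-0.1,0.01,-0.08],[-0.12,0.04,-0.08],[-0.12,0.08,-0.08],[-0.12,0.12,-0.08],[-0.12,0.16,-0.08],[-0.12,0.18,-0.08],[-0.12,0.18,-0.08],[-0.12,0.18,-0.08]], rotation=[[0,0,0],[0,0,0],[0,0,0],[0,0,0],[0,0,0],[0,0,0],[0,0,0],[0,0,0],[0,0,0],[0,0,0],[0,0,0],[0,0,0],[0,0,0],[0,0,0]], gripper=[1,1,1,1,1,1,1,1,1,1,1,1,1,1])

```text
time: 17.75
position: [0.4678, 0.2086, 0.1469]
tool_rot: [-0.5, 1.566, -0.338]
contact_force: [-0.6, 0.5, -0.1]
grip_width: 0.0001
```

```bash
python3 -c "
from h import *;st();carton('g')"
```

```text
17.75 rack mm [-87.2 153.5] z 146.9 F [-0.58  0.48 -0.08] toolz yaw-rack deg 0.06
brown rack mm pct(1,50,99) [[-1.6, -46.0], [27.9, -32.0], [55.5, -6.5]] 275
```

View pics/g.png

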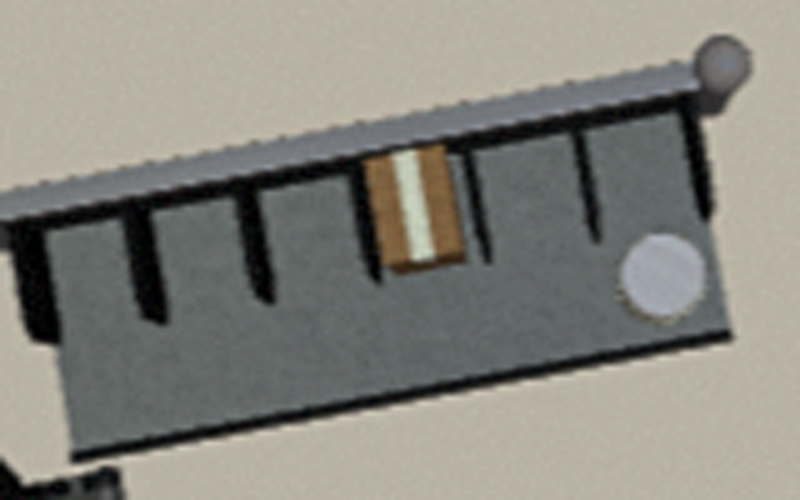

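The carton is home in the third gap, square and upright. Its top spans x from about 0 to 55 and its middle is at y ≈ -26. The hand is clear, so I'm handing in.

```bash
python3 -c "
from h import *;manip.job_done();st()"
```

```text
the job is handed in; nothing more can be done
the job is handed in; nothing more can be done
```

The carton is in the third gap from the ball-topped post, against the stop bar and upright. I handed the job in at about 18 s, and no verdict was reported.

- **Rail:** With the fingers shut, I touched down over the first gap and slid along to over the third. The force was 10 N at the start and 8 N at the end, with the fingertip at 72.1 mm both times. I only had readings at the two ends, so contact in between is inferred from those.
- **Push:** I pushed the carton along the channel until it was in line with the third gap, then from the front until the force rose to about 6 N, near the expected depth.
- **Last top view:** The carton's back edge was at about x = 55 mm, with the stop at 54. Its middle was at about y = -26 mm, with the gap's middle line at -28. It looked square and upright.
- **Other objects:** The tin looked unmoved in the last picture. The hand did not come near the mug, bowl, tape roll or the blue and turquoise boxes, but I did not re-measure them.
- **Hand:** It finished clear, about 147 mm above the table, with under 1 N on the sensor.
- **Disagreement:** The divider tips read 2 to 3 mm off the fitted sorter frame, so positions are good to about 2 mm, well inside the limits.

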